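# Set the head gap with a setting gauge

### The arm

A 6-joint arm with a two-finger parallel gripper is mounted at the origin on the work surface. World frame = base frame: x ahead of the robot, y to its left, z up, the work surface at z = 0. Lengths are in m, angles in rad, forces in N, time in s.
With the tool pointing down it reaches from about 0.3 to 0.875 m from the base axis. Payload 6.4 kg.
Tool frame: the origin (TCP) lies between the finger pads; the fingertips stand 14 mm ahead of it and the grasp point (between the pads) lies 5 mm behind it; z points along the fingers, y is the line along which they close (so a half turn about z gives the same grasp; the last joint's range is limited). The gripper opens to 88 mm and grips with 3 to 60 N. Pads are 18 mm wide; open, the fingers measure 123 mm over their backs; the gripper's body (75 mm by 187 mm) begins 45 mm behind the grasp point.
Start: joints at [1.13, 0.181, 1.607, -0, 1.354, -0.206], TCP at [0.134, 0.559, 0.253] pointing down, gripper open.
Joint ranges: [-2.99, 2.99], [-0.89, 2.07], [0.3, 2.58], [-1.14, 4.28], [0, 2.63], [-3.12, 3.12]. Speed limits (rad/s): [2.57, 2.57, 3.01, 3.14, 3.14, 3.14].

### API

Orientations are given as [roll, pitch, yaw] about the fixed x, y, z axes, in that order (R = Rz(yaw) Ry(pitch) Rx(roll)).
In Python, from cell import r, eyes, jaws, status gives the robot as it stands (r), with the cameras (eyes), the gripper (jaws) and the readings (status). Calls block until the motion is done:
- r.move_ptp(position, orientation): joint-space move of the TCP to a pose.
- r.line_to(position, frame=None, feed=0.15): straight line of the TCP; frame=None keeps the orientation; feed is the mean speed in m/s.
- r.move_j(angles): joint-space move.
- jaws.ungrasp() and jaws.close(force=None): open the fingers fully, or close them until they stop; force is the grip in N (None keeps the last).
- r.pause(seconds).
- r.solve_ik(position, orientation): joint angles nearest the present ones, or None.
- status.sense(): the state.
- eyes.snapshot(name): name is "side" or "top" or "wrist"; returns the picture (400x640x3 uint8, red, green, blue); there is no depth.
- eyes.calibration(name): a dict with "camera_matrix" (3x3 intrinsics, pixels), "R" (3x3) and "t" (3): a world point X has camera coordinates R X + t. Camera axes: x right, y down, z forward; pixel columns grow to the right and rows downward; lengths in m; the calibration is good to about 2 mm. A picture is of the moment at which its call begins: read the wrist's pose just before it. calibration takes no time and is no camera call; for the wrist camera it gives the pose at the moment of the call.
A pose or a line that the arm cannot do raises r.IKError and nothing moves.
- r.hand_in(): hands the job in; it is judged then, once.
The state is a dict: "clock": time; "qpos": joint angles; "qvel": joint speeds; "joint_torque": joint torques, N m; "position": TCP position; "tcp_rot": TCP orientation; "contact_force": force on the tool from outside, world axes, zero at the start; "ft_torque": the same for the moment, N m; "finger_gap": finger opening in m; "grasp_force": force on a finger pad.
Only numpy, scipy, OpenCV 4.12 (cv2) and the standard library are available. Lean on these libraries where they do the work, as an engineer would, in place of code of your own. Each camera call takes 0.05 s, during which the arm holds its last target. There are 200 camera calls.

### The job

Set the gap under the grey head to the thickness of the orange-handled setting gauge: slide the blade flat along the plum stage from the robot's side until its tip is past the middle of the head, let go, and press the white-marked wing of the butterfly knob down until the head just nips the blade. Then take the gauge again and draw it slowly straight out, so that you feel the blade drag under the head, and lay it flat on its green mat. Move the head only by the knob, do not clamp the blade hard (a firm fingertip on the wing is enough), and leave the bottle, the wafer box and the tweezers where they are.

Things in the scene. Friction and masses are not known exactly. Their poses are not given: they have to be found in the camera images.
- stand: Fixed gap stand. Plum stage plate 200 (x) by 260 (y) mm on feet, its flat top 20 mm above the bench; origin on the bench under the plate's centre, x towards the far side, y to the left as seen from the robot's side, z up. A grey column, 50 x 40 mm, 118 mm high, stands at x 5..55, y 42..82 mm; the head hangs from its right side, the knob sits on its left side.
- head: Grey round head, 60 mm across (white lid 65 mm) and 118 mm high, with a flat steel lower face. It slides straight up and down on the column, carried by a rack, and stays where it is left (8 to 14 mm above the stage at the start). The head weighs about 5 N and its slide has 9 N of friction. Origin at the centre of its lower face; axes as the stand's.
- head_face (a point): Centre of the head's lower face, at x 30, y -30 mm of the stand; axes as the stand's. Its height above the stage top is the gap.
- stage_mark (a point): Point on the stage's top surface straight below the centre of the head (centre of the engraved ring).
- knob (a joint): Black butterfly knob, its axis level along the stand's y, at x 30 mm, 95 mm above the bench. Wings 38 mm long, 7 mm thick, 16 mm wide along the axis; their middle plane is at the stand's y 112 mm, their inner edge 22 mm from the column. Radians: 0 with the wings level, growing as the near wing goes down. It lowers the head 12 mm per radian: gap = 9 mm - 12 mm x angle. Stays where it is left.
- wing_near (a point): Middle of the upper face of the near wing (towards the robot, white mark), 30 mm from the knob's axis. Press it straight down from above with closed fingertips: about 1.5 N turns it; once the head rests on the blade the force rises by roughly 1 N per mm. A press of 3 to 6 N nips the blade well; over about 15 N is too hard.
- wing_far (a point): Middle of the upper face of the far wing, 30 mm from the knob's axis. Pressing it (about 6 N) raises the head again.
- gauge: Setting gauge, 110 g: steel blade 6 mm thick, 24 mm wide, x -20 to +100 mm, thinned to 3 mm over the last 6 mm; upright orange finger grip 34 (x) by 14 (y) mm, 6 to 38 mm above the underside, centred on the origin. Origin on the underside beneath the grip, x towards the tip. Pinch the grip from above, closing along y, fingertips just over the blade. Starts flat on the mat.
- gauge_tip (a point): Middle of the blade's tip end, 100 mm ahead of the gauge's origin, 3 mm above its underside. Nipped by the head, the blade takes some 5 to 15 N to draw out; loose, under 3 N.
- mat: Fixed green mat 190 (x) by 90 (y) by 3 mm, the gauge's resting place. Origin under its centre on the bench; the gauge at the start lies along its x with its origin near x -40 mm.
- bottle: Amber bottle 52 mm across, 110 mm high, a bystander. Origin under its centre.
- wafer_box: Blue and clear flat wafer box 102 x 102 x 29 mm, a bystander. Origin under its centre.
- tweezers: Dark wafer tweezers 140 mm long, lying flat, a bystander. Origin on the bench under the middle.

How it is judged:
On the way, in this order (a step that is already met when the one before it is completed fails the run):
1. the gauge lies flat under the raised head, its tip past the middle of the head (to within 4 mm) and within 18 mm of it sideways, the gap still above 7.5 mm (x of gauge_tip in the frame of head_face above -0.004 m and y of gauge_tip in the frame of head_face between -0.018 and 0.018 m and angle between gauge's own z axis and vertical below 0.1 rad and distance between gauge_tip and head_face below 0.05 m and z of head_face in the frame of stage_mark above 0.0075 m and z of gauge_tip in the frame of stage_mark below 0.006 m), for 0.2 s.
2. the head has come down on the blade by the knob and nips it with 1 N or more, the gauge let go (x of gauge_tip in the frame of head_face above -0.004 m and y of gauge_tip in the frame of head_face between -0.018 and 0.018 m and angle between gauge's own z axis and vertical below 0.1 rad and distance between gauge_tip and head_face below 0.05 m and z of head_face in the frame of stage_mark below 0.0075 m and contact force between gauge and head above 1 N and contact force between the fingers and gauge below 0.1 N), for 0.2 s.
3. the gauge, held in the fingers, is being drawn out and the blade still drags under the head (0.5 N or more) when its tip is 8 to 28 mm short of the head's middle (x of gauge_tip in the frame of head_face between -0.028 and -0.008 m and y of gauge_tip in the frame of head_face between -0.025 and 0.025 m and contact force between gauge and head above 0.5 N and contact force between the fingers and gauge above 1 N), for 0.04 s.
At the end, for the whole second after the job is handed in: The gap under the head is 6 mm within 1.5 mm; the gauge lies flat and still on the green mat, let go, its grip's centre over the mat (5 mm in from the edge) and its tip not more than 10 mm beyond an end nor 5 mm beyond a side (z of head_face in the frame of stage_mark between 0.0045 and 0.0075 m and x of gauge in the frame of mat between -0.09 and 0.09 m and y of gauge in the frame of mat between -0.04 and 0.04 m and x of gauge_tip in the frame of mat between -0.105 and 0.105 m and y of gauge_tip in the frame of mat between -0.05 and 0.05 m and z of gauge in the frame of mat below 0.006 m and angle between gauge's own z axis and vertical below 0.1 rad and linear speed of gauge below 0.02 m/s); the robot touches nothing.
It fails at once if the blade is clamped harder than 45 N (contact force between gauge and head above 45 N).
It fails at once if the robot pushes the head itself with more than 3 N (contact force between any of the fingers, the arm and head above 3 N).
It fails at once if the bottle is moved by more than 30 mm or tipped over (distance of bottle from where it was at the start of the episode above 0.03 m or angle between bottle's own z axis and vertical above 0.5 rad).
It fails at once if the wafer box is moved by more than 30 mm or tipped over (distance of wafer_box from where it was at the start of the episode above 0.03 m or angle between wafer_box's own z axis and vertical above 0.5 rad).
It fails at once if the tweezers is moved by more than 30 mm or tipped over (distance of tweezers from where it was at the start of the episode above 0.03 m or angle between tweezers's own z axis and vertical above 0.5 rad).
It also fails if it takes over 64 s, if anything falls off the work surface, if the arm or the gripper's body presses on something with over 40 N, if the wrist force passes 120 N, or if a joint passes its speed limit or range.

## Working session

There is one attempt and no reset: what is moved stays moved. The work goes in short steps, each a Python script; the robot and the scene stay as the last script left them, time stands still between calls to the robot, and variables do not carry over. Pictures are saved under pics/ and viewed, at most 12 in all, crops included, and the job is handed in when it is done.

```bash
ls; mkdir -p pics
python3 - <<'E'
from cell import r, eyes, jaws, status
import cv2,numpy as np
for n in ("top","side"):
    im=eyes.snapshot(n); cv2.imwrite(f"pics/{n}0.png",im[:,:,::-1]); c=eyes.calibration(n); print(n,c)
a=cv2.imread("pics/top0.png");b=cv2.imread("pics/side0.png")
s=status.sense();print(s['clock'],s['contact_force'],s['position'],s['tcp_rot'])
E
```

```text
cell.py
pics
top {'camera_matrix': array([[395.80128386,   0.        , 316.10685636],
       [  0.        , 395.80128386, 200.88232452],
       [  0.        ,   0.        ,   1.        ]]), 'R': array([[ 0.01357933, -0.99986664, -0.00907222],
       [-0.98245852, -0.01165419, -0.18611675],
       [ 0.1859862 ,  0.01144042, -0.98248575]]), 't': array([0.03974234, 0.51498053, 1.00195288])}
side {'camera_matrix': array([[512.13846974,   0.        , 319.33496946],
       [  0.        , 512.13846974, 201.24382977],
       [  0.        ,   0.        ,   1.        ]]), 'R': array([[-0.97796961, -0.20818613,  0.01529646],
       [-0.17243869,  0.76439642, -0.62125921],
       [ 0.11764499, -0.61021033, -0.78345581]]), 't': array([0.50991533, 0.08698529, 1.17855139])}
0.1 [0.27493311 0.27768985 0.37433809] [0.13355182 0.55880851 0.25193139] [-3.14005180e+00 -3.21831869e-04  2.90682505e+00]
```

View pics/top0.png

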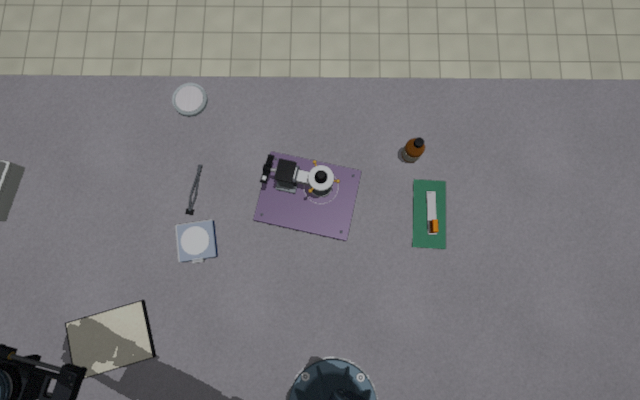

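View pics/side0.png

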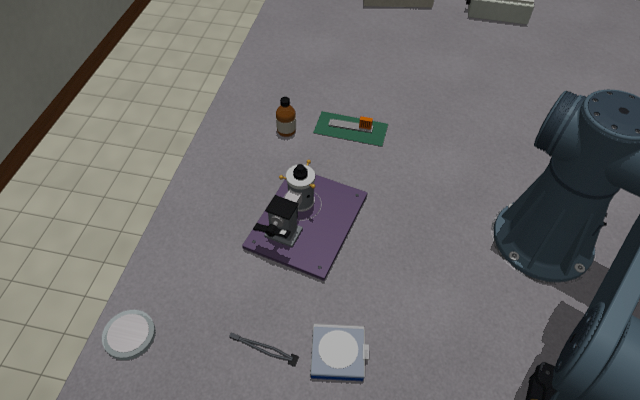

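The top view shows the stage at (308,195), the mat at (429,214) with its orange grip at (434,227), and the knob at (267,170). The side view shows the same things: stage (310,225), mat (351,129), grip (366,124).

```bash
cat > h.py <<'E'
import cv2,numpy as np
from cell import r, eyes, jaws, status
def ray(c,uv):
    K,R,t=c['camera_matrix'],np.array(c['R']),np.array(c['t'])
    d=R.T@np.linalg.inv(K)@np.array([uv[0],uv[1],1.]); return -R.T@t,d
def plane(c,uv,z):
    o,d=ray(c,uv); return o+d*(z-o[2])/d[2]
def tri(obs):
    A=np.zeros((3,3));b=np.zeros(3);L=[]
    for c,uv in obs:
        o,d=ray(c,uv);d/=np.linalg.norm(d);P=np.eye(3)-np.outer(d,d);A+=P;b+=P@o;L.append((P,o))
    x=np.linalg.solve(A,b); return x,max(np.linalg.norm(P@(x-o)) for P,o in L)
def proj(c,X):
    p=c['camera_matrix']@(np.array(c['R'])@X+np.array(c['t'])); return p[:2]/p[2]
HSV=dict(plum=((130,50,40),(160,255,255)),green=((65,90,40),(95,255,255)),orange=((5,170,110),(22,255,255)))
def blob(im,col,near=None):
    m=cv2.inRange(cv2.cvtColor(im,cv2.COLOR_RGB2HSV),*map(np.array,HSV[col]))
    cs,_=cv2.findContours(m,cv2.RETR_EXTERNAL,cv2.CHAIN_APPROX_NONE)
    cs=[c for c in cs if cv2.contourArea(c)>8]
    return sorted(cs,key=cv2.contourArea)[::-1]
E
python3 - <<'E'
from h import *
np.set_printoptions(precision=4,suppress=True)
C={n:eyes.calibration(n) for n in("top","side")}
I={n:cv2.imread(f"pics/{n}0.png")[:,:,::-1].copy() for n in C}
for n in C:
  for col,z in(("plum",.02),("green",.003),("orange",.03)):
    for c in blob(I[n],col)[:3]:
        P=np.array([plane(C[n],p[0],z)[:2] for p in cv2.convexHull(c)],np.float32)*1000
        print(n,col,cv2.contourArea(c),cv2.minAreaRect(c)[0],cv2.minAreaRect(P),cv2.boundingRect(c))
E
```

```text
top plum 1948.5 (291.32305908203125, 202.73313903808594) ((516.3778686523438, 114.31645965576172), (180.4264373779297, 141.66751098632812), 78.17452239990234) (254, 172, 69, 60)
top plum 571.0 (340.5079040527344, 185.1695556640625) ((565.1929321289062, -20.086151123046875), (144.3571319580078, 115.93821716308594), 7.011843204498291) (317, 162, 44, 52)
top plum 283.0 (290.8846130371094, 163.076904296875) ((626.0557861328125, 118.62932586669922), (124.79811096191406, 42.276851654052734), 78.905029296875) (270, 152, 44, 19)
top green 2028.0 (428.70806884765625, 213.92843627929688) ((492.1771545410156, -262.0021057128906), (86.26138305664062, 186.17044067382812), 87.17152404785156) (412, 180, 33, 69)
top orange 46.0 (434.5, 225.5) ((455.07232666015625, -269.68743896484375), (13.294962882995605, 30.074655532836914), 87.66700744628906) (432, 220, 6, 12)
side plum 5062.5 (304.283447265625, 219.63584899902344) ((535.2000732421875, 75.0122299194336), (264.5486145019531, 198.72488403320312), 77.8116455078125) (242, 175, 125, 106)
side plum 100.5 (283.2691650390625, 188.8461456298828) ((609.893310546875, -1.1953544616699219), (54.83871078491211, 20.909799575805664), 77.34666442871094) (276, 179, 12, 19)
side plum 90.0 (265.2176818847656, 219.22943115234375) ((627.6143188476562, 95.87103271484375), (37.2105712890625, 26.77164649963379), 78.46358489990234) (257, 211, 12, 15)
side green 993.5 (350.3946838378906, 128.0441436767578) ((490.466552734375, -261.8739013671875), (88.53309631347656, 187.84747314453125), 87.252685546875) (314, 112, 74, 34)
side orange 26.5 (365.5675354003906, 118.59458923339844) ((453.7987060546875, -277.98919677734375), (12.970293045043945, 31.439590454101562), 89.0970230102539) (360, 117, 12, 5)
```

Run:
```python
from h import *
np.set_printoptions(precision=4,suppress=True)
from scipy.spatial.transform import Rotation as Ro
s=status.sense();c=eyes.calibration("wrist")
Rt=Ro.from_euler('xyz',s['tcp_rot']).as_matrix()
R=np.array(c['R']);o=-R.T@c['t']
print(c['camera_matrix'],"cam in tcp",Rt.T@(o-s['position']),"axes",Rt.T@R.T)
for p,y in (([.53,.07,.32],-.213),([.53,.07,.32],-.213+np.pi),([.455,-.27,.2],-.05),([.455,-.27,.2],np.pi-.05),([.55,.19,.2],-.21+np.pi/2),([.55,.19,.2],-.21-np.pi/2)):
    print(p,y,r.solve_ik(p,[np.pi,0,y]))
```

```text
[[299.655    0.     318.0062]
 [  0.     299.655  203.3067]
 [  0.       0.       1.    ]] cam in tcp [ 0.0673 -0.0006 -0.1324] axes [[-0.0012 -0.9649 -0.2625]
 [ 1.     -0.0013  0.0002]
 [-0.0005 -0.2625  0.9649]]
[0.53, 0.07, 0.32] -0.213 [-0.0909  0.0396  1.6259 -0.      1.4761  1.6929]
[0.53, 0.07, 0.32] 2.928592653589793 [-0.0909  0.0396  1.6259  0.      1.4761 -1.4487]
[0.455, -0.27, 0.2] -0.05 [-0.7601  0.1332  1.7733 -0.      1.235   0.8607]
[0.455, -0.27, 0.2] 3.0915926535897933 [-0.7601  0.1332  1.7733  0.      1.235  -2.2809]
[0.55, 0.19, 0.2] 1.3607963267948966 [ 0.1288  0.2472  1.6389 -0.      1.2555  0.3388]
[0.55, 0.19, 0.2] -1.7807963267948965 [ 0.1288  0.2472  1.6389  0.      1.2555 -2.8028]
```

Run:
```python
from h import *
import pickle
D={}
for n,p,y in (("s1",[.50,.14,.30],2.93),("s2",[.50,.02,.30],2.93),("m1",[.46,-.22,.2],3.09),("m2",[.46,-.31,.2],3.09)):
    r.move_ptp(p,[np.pi,0,y]); r.pause(.15)
    c=eyes.calibration("wrist"); im=eyes.snapshot("wrist"); D[n]=(c,im)
    cv2.imwrite(f"pics/{n}.png",im[:,:,::-1])
pickle.dump(D,open("d.pkl","wb")); print(status.sense()['clock'],status.sense()['contact_force'])
```

```text
4.9333 [-0.12610285  0.70702824 -0.64246898]
```

View pics/s1.png

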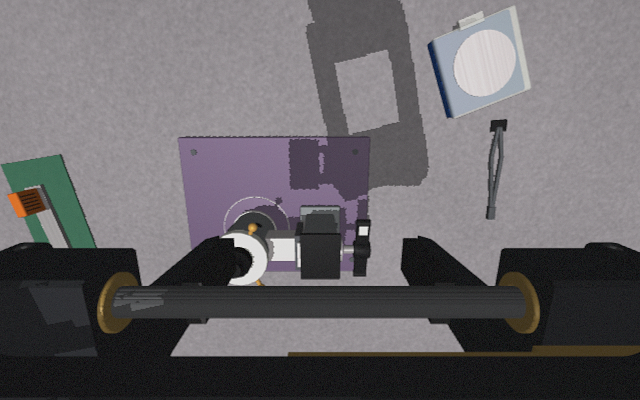

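View pics/m1.png

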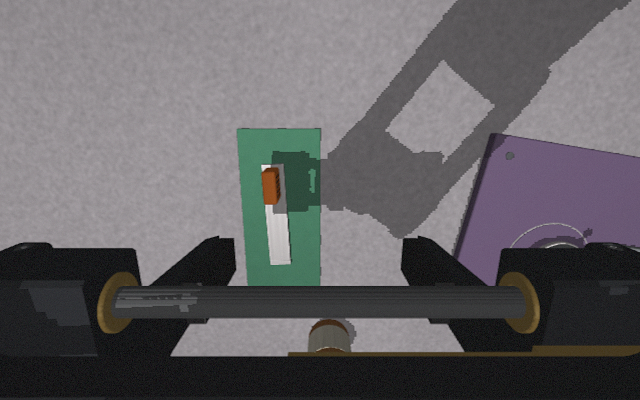

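s1 (robot side is image-up): near stage corners (180,137) and (370,137), ring about (258,222), white wing mark (363,229). m1: mat near corners (238,129) and (321,128), grip (271,186), blade tip end (281,264).

Run:
```python
from h import *
import pickle
np.set_printoptions(precision=4,suppress=True)
D=pickle.load(open("d.pkl","rb"))
def corners(n,col,z,yaw):
    c,im=D[n]; P=np.vstack(blob(im,col)[:1])[:,0].astype(float)
    W=np.array([plane(c,p,z)[:2] for p in P]); x=W@[np.cos(yaw),np.sin(yaw)];y=W@[-np.sin(yaw),np.cos(yaw)]
    return P[np.argmin(x-y)],P[np.argmin(x+y)]   # near-left, near-right
for col,z,yaw,ns in(("plum",.02,-.21,("s1","s2")),("green",.003,-.05,("m1","m2"))):
    k=[corners(n,col,z,yaw) for n in ns]; print(col,k)
    T=[tri([(D[n][0],k[j][i]) for j,n in enumerate(ns)]) for i in(0,1)]
    print(T, "width",np.linalg.norm(T[0][0]-T[1][0]))
    for j,n in enumerate(ns):
        A,B=[plane(D[n][0],q,z) for q in k[j]]; d=A-B; print(n,A,B,np.linalg.norm(d),"yaw",np.arctan2(-d[0],d[1]))
# white mark
wm=[]
for n in("s1","s2","m1","m2"):
    c,im=D[n]; h=cv2.cvtColor(im,cv2.COLOR_RGB2HSV)
    m=cv2.inRange(h,np.array((0,0,170)),np.array((180,45,255)))
    cs,_=cv2.findContours(m,cv2.RETR_EXTERNAL,cv2.CHAIN_APPROX_NONE)
    for q in cs:
        if cv2.contourArea(q)>30: print(n,"white",cv2.contourArea(q),cv2.minAreaRect(q))
    for q in blob(im,"orange"): print(n,"orange",cv2.contourArea(q),cv2.minAreaRect(q),cv2.boundingRect(q))
```

```text
plum [(array([368., 137.]), array([179., 138.])), (array([457., 118.]), array([289., 139.]))]
[(array([0.4676, 0.2162, 0.0193]), np.float64(0.0003780187075799602)), (array([0.432 , 0.004 , 0.1085]), np.float64(0.013200523015805942))] width 0.2328927337179329
s1 [0.4672 0.216  0.02  ] [ 0.4151 -0.0329  0.02  ] 0.2543470036325387 yaw -0.20628138884502228
s2 [0.468  0.2158 0.02  ] [ 0.4478 -0.0081  0.02  ] 0.22482084346724449 yaw -0.08987320457669418
green [(array([319., 129.]), array([237., 129.])), (array([403., 125.]), array([321., 126.]))]
[(array([ 0.401 , -0.2155,  0.0026]), np.float64(0.00024192321114597858)), (array([ 0.397 , -0.3028,  0.0041]), np.float64(0.00025076815653812015))] width 0.08738770924676346
m1 [ 0.4012 -0.2155  0.003 ] [ 0.3967 -0.3031  0.003 ] 0.08768206920945967 yaw -0.05088010956840453
m2 [ 0.4007 -0.2157  0.003 ] [ 0.3972 -0.3028  0.003 ] 0.0872322536477047 yaw -0.03979282215821988
s1 white 44.0 ((298.2699279785156, 254.5487060546875), (23.08209228515625, 2.8603172302246094), 86.18592071533203)
s1 white 447.0 ((282.0, 249.5), (21.0, 24.0), 90.0)
s1 white 878
[... 668 characters left out ...]
8486328125), (54.965824127197266, 14.112845420837402), 68.19859313964844)
s2 white 6638.0 ((583.7222900390625, 43.7735481262207), (93.76427459716797, 87.4566879272461), 80.65532684326172)
s2 orange 224.0 ((99.60649871826172, 186.4556121826172), (26.230772018432617, 10.000001907348633), 67.38013458251953) (91, 174, 18, 26)
m1 white 990.0 ((277.4508361816406, 233.9590301513672), (59.934661865234375, 20.642147064208984), 84.80557250976562)
m1 orange 368.0 ((269.0382385253906, 187.49705505371094), (31.829050064086914, 12.88501262664795), 85.60128784179688) (262, 172, 15, 32)
m2 white 823.0 ((355.5, 236.5), (19.0, 49.0), 0.0)
m2 orange 369.0 ((359.0, 184.5), (31.0, 12.0), 90.0) (353, 169, 13, 32)
```

Run:
```python
import cv2,numpy as np
a=cv2.imread("pics/m1.png")[150:280,230:330];b=cv2.imread("pics/s1.png")[185:285,215:385]
a=cv2.resize(a,None,fx=4,fy=4,interpolation=0);b=cv2.resize(b,None,fx=2.3,fy=2.3,interpolation=0)
o=np.zeros((520,800,3),np.uint8);o[:520,:400]=a;o[:230,400:791]=b
s=cv2.imread("pics/s2.png")[185:285,280:450];s=cv2.resize(s,None,fx=2.3,fy=2.3,interpolation=0);o[240:470,400:791]=s
cv2.imwrite("pics/crop1.png",o)
```

```text
(no output)
```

View pics/crop1.png

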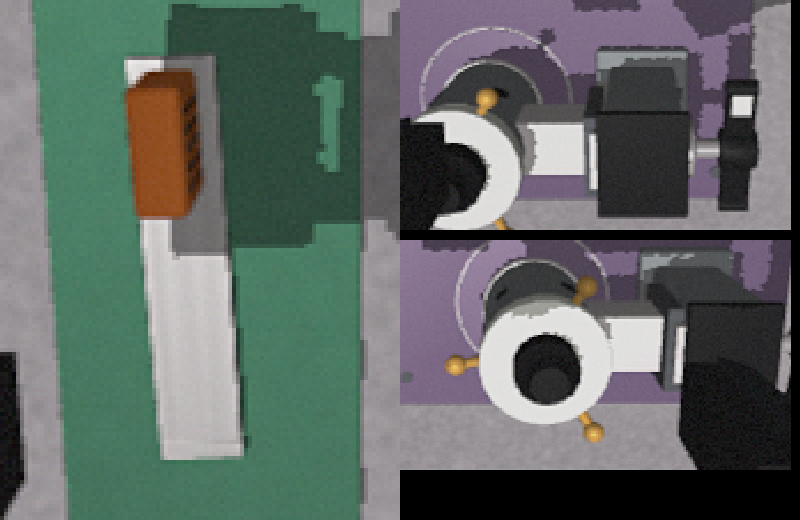

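The crop shows the blade's tip corners at m1 px (270.8,264.6) and (290.7,263.7), its rear corners at (261.2,164.5) and (284,164), and the grip's top centre at about (269.4,188). The lid centre is at about (239,260) in s1 and (343,238) in s2. The wing mark is visible in both.

Run:
```python
from h import *
import pickle
np.set_printoptions(precision=4,suppress=True)
D=pickle.load(open("d.pkl","rb")); c={k:v[0] for k,v in D.items()}
top=eyes.calibration("top")
yaw=-.209;S=np.array([.5385,.071]);R=np.array([[np.cos(yaw),-np.sin(yaw)],[np.sin(yaw),np.cos(yaw)]])
st=lambda p:R.T@(np.array(p)[:2]-S)*1000
X,e=tri([(c["s1"],(363,230.5)),(c["s2"],(467,210))]);print("mark",X,e,"stand",st(X))
X,e=tri([(c["s1"],(239,260)),(c["s2"],(343,238))]);print("lid",X,e,"stand",st(X))
for n,p in(("s1",(256.7,228)),("s2",(337.4,215.6))):
    X=plane(c[n],p,.02);print("ring",n,X,st(X), "expected px",proj(c[n],np.append(S+R@[.03,-.03],.02)))
# near edge fit, stage
for n in("s1","s2"):
    P=np.vstack(blob(D[n][1],"plum")[:3])[:,0]; W=np.array([st(plane(c[n],p,.02)) for p in P])
    print(n,"x min",np.percentile(W[:,0],[0,5]),"y",W[:,1].min(),W[:,1].max())
    q=W[(W[:,0]<-93)&(abs(W[:,1])<120)]; print(np.polyfit(q[:,1],q[:,0],1))
t1,t2,b1,b2=[plane(c["m1"],p,.009) for p in((270.8,264.6),(290.7,263.7),(261.2,164.5),(284,164))]
print("tip",t1,t2,"rear",b1,b2,"len",np.linalg.norm((t1+t2-b1-b2)/2),"w",np.linalg.norm(t1-t2),np.linalg.norm(b1-b2))
ax=(t1+t2-b1-b2)/2;print("gauge yaw",np.arctan2(ax[1],ax[0]),"origin est",(b1+b2)/2+ax/6)
print("edges yaw",[np.arctan2(*(a-b)[[1,0]]) for a,b in((t1,b1),(t2,b2))])
print("grip top",tri([(c["m1"],(269.4,188)),(c["m2"],(359,186))]))
# green mat: whole from top camera earlier; white blade tri
im=D["m2"][1];h=cv2.cvtColor(im,cv2.COLOR_RGB2HSV);m=cv2.inRange(h,np.array((0,0,100)),np.array((180,45,255)))
m[:, :340]=0;m[:,375:]=0;m[:160]=0;m[268:]=0
ys,xs=np.nonzero(m);print("m2 blade rows",[(y,xs[ys==y].min(),xs[ys==y].max()) for y in(205,215,225,235,245,255,260,261,262,263,264) if (ys==y).any()])
```

```text
mark [0.5636 0.1798 0.1064] 0.0003481630806748664 stand [  2.0083 111.6361]
lid [0.5616 0.0358 0.123 ] 0.0005091251862020756 stand [ 29.8865 -29.6656]
ring s1 [0.5612 0.0356 0.02  ] [ 29.5175 -29.8886] expected px [256.6422 228.3122]
ring s2 [0.5676 0.0348 0.02  ] [ 36.0191 -29.3532] expected px [337.0117 211.6051]
s1 x min [-100.4512 -100.2933] y -128.84213625655818 129.17337073855933
[   0.0055 -100.0188]
s2 x min [-99.4849 -99.3675] y -129.35647566457192 128.3355532938271
[  0.0017 -99.0407]
tip [ 0.5543 -0.2805  0.009 ] [ 0.5543 -0.2568  0.009 ] rear [ 0.4351 -0.2799  0.009 ] [ 0.4359 -0.2552  0.009 ] len 0.11879260383760029 w 0.023685939337649398 0.024707188174603285
gauge yaw -0.009370518749632666 origin est [ 0.4553 -0.2678  0.009 ]
edges yaw [np.float64(-0.005100989181866459), np.float64(-0.013664280881692506)]
grip top (array([ 0.4559, -0.2682,  0.0394]), np.float64(0.0007242036203327768))
m2 blade rows [(205, np.int64(346), np.int64(365)), (215, np.int64(345), np.int64(365)), (225, np.int64(345), np.int64(366)), (235, np.int64(345), np.int64(366)), (245, np.int64(345), np.int64(366)), (255, np.int64(345), np.int64(366)), (260, np.int64(346), np.int64(366)), (261, np.int64(346), np.int64(366)), (262, np.int64(346), np.int64(350))]
```

```bash
cat >> h.py <<'E'
YAW=-.212;S=np.array([.5385,.071]);RS=np.array([[np.cos(YAW),-np.sin(YAW)],[np.sin(YAW),np.cos(YAW)]])
def W(x,y,z): return [*(S+RS@np.array([x,y])),z]
O=[np.pi,0,np.pi+YAW]
def st(tag):
    s=status.sense();p=s['position'];l=RS.T@(p[:2]-S)
    print(tag,"t%.2f"%s['clock'],"stand",l.round(4),"z%.4f"%p[2],"F",s['contact_force'].round(2),"gap%.4f g%.1f"%(s['finger_gap'],s['grasp_force']));return s
E
python3 - <<'E'
from h import *
r.move_ptp([.4557,-.268,.10],[np.pi,0,np.pi-.009]);r.line_to([.4557,-.268,.0275]);st("at grip")
jaws.close(35);st("closed")
r.line_to([.4557,-.268,.14],feed=.2);st("lift")
r.move_ptp(W(-.118,-.03,.10),O);st("over")
r.line_to(W(-.118,-.03,.052));r.pause(.1);st("low")
c=eyes.snapshot("wrist");cv2.imwrite("pics/w2.png",c[:,:,::-1]);cv2.imwrite("pics/side2.png",eyes.snapshot("side")[60:300,180:480,::-1].repeat(2,0).repeat(2,1))
E
```

```text
at grip t6.08 stand [-0.0085 -0.3498] z0.0288 F [ 0.14  0.03 -0.06] gap0.0883 g0.0
closed t7.18 stand [-0.0096 -0.3488] z0.0275 F [-0.14  0.67  0.38] gap0.0137 g35.0
lift t7.90 stand [-0.0103 -0.3485] z0.1391 F [-1.23 -0.27 -1.11] gap0.0139 g35.0
over t9.18 stand [-0.1174 -0.0304] z0.1000 F [-0.27 -0.19 -1.01] gap0.0135 g35.0
low t9.75 stand [-0.1169 -0.0302] z0.0529 F [ 1.13 -0.56 -0.23] gap0.0136 g35.0
```

View pics/side2.png

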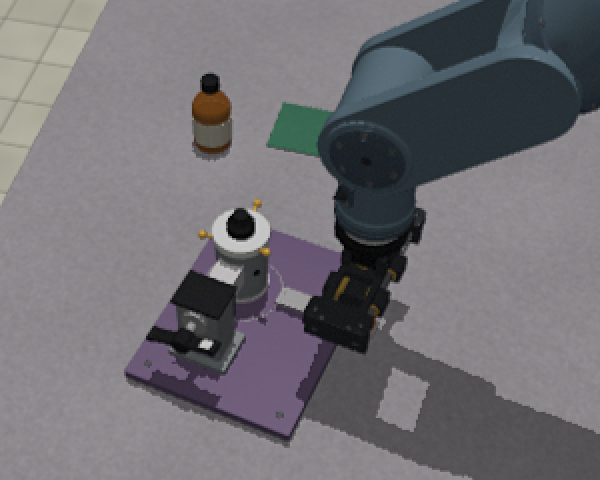

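The side view shows the gauge held level over the stage's near edge, blade at (292,298) pointing under the head at (241,290). The column, bottle and pins are clear.

Run:
```python
from h import *
r.pause(.2);b=st("base")['contact_force'][2]
z=.0475
r.line_to(W(-.118,-.03,z),feed=.03);r.pause(.15)
while z>.0415:
    f=status.sense()['contact_force'][2]
    if f-b>1.2: break
    z-=.0005;r.line_to(W(-.118,-.03,z),feed=.02);r.pause(.08)
st("touch %.4f"%z)
z+=.0003
r.line_to(W(-.09,-.03,z),feed=.05);st("mid")
r.line_to(W(-.065,-.03,z),feed=.05);r.pause(.15);st("in")
im=eyes.snapshot("wrist");cv2.imwrite("pics/w3.png",im[:,:,::-1]);cv2.imwrite("pics/side3.png",eyes.snapshot("side")[120:260,220:400,::-1].repeat(4,0).repeat(4,1))
```

```text
base t10.05 stand [-0.1176 -0.0299] z0.0525 F [ 0.07  0.07 -1.27] gap0.0139 g35.0
touch 0.0440 t12.83 stand [-0.118 -0.03 ] z0.0444 F [-2.08  0.37  6.25] gap0.0139 g35.0
mid t13.54 stand [-0.0896 -0.03  ] z0.0444 F [ 1.81 -0.68  2.21] gap0.0137 g35.0
in t14.34 stand [-0.0648 -0.03  ] z0.0444 F [0.99 0.63 2.67] gap0.0138 g35.0
```

View pics/side3.png

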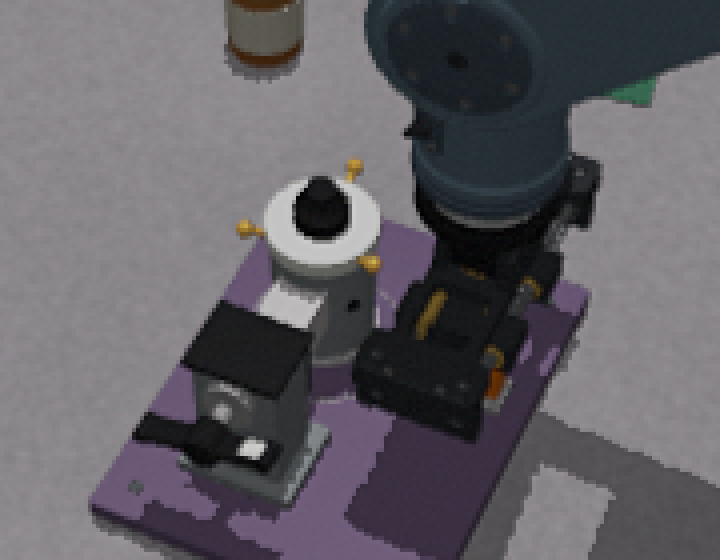

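Inside now: the blade is under the head with the gap still open, and both the column and the pins are clear of the gripper. Next I'll release and go to the knob.

Run:
```python
from h import *
jaws.ungrasp();st("open")
r.line_to(W(-.065,-.03,.10),feed=.1);r.line_to(W(-.065,-.03,.23),feed=.25)
jaws.close(10)
OK=[np.pi,0,np.pi/2+YAW]
P=lambda z:W(-.010,.112,z)
r.move_ptp(P(.19),OK);r.line_to(P(.135),feed=.1);r.pause(.25)
def fz(): return np.mean([(status.sense()['contact_force'][2],r.pause(.02))[0] for _ in range(5)])
b=fz();st("base %.2f"%b)
z=.126;r.line_to(P(z),feed=.05);r.pause(.1);L=[]
while z>.098:
    f=fz()-b;L.append((round(z*1e3,1),round(f,2)))
    if f>4.3: break
    z-=.001 if z>.112 else .0005
    r.line_to(P(z),feed=.03)
r.pause(.4);print(L);st("nip %.2f"%(fz()-b))
cv2.imwrite("pics/side4.png",eyes.snapshot("side")[120:260,220:400,::-1].repeat(4,0).repeat(4,1))
```

```text
open t15.60 stand [-0.065 -0.03 ] z0.0443 F [ 0.11 -0.49  0.18] gap0.0878 g0.0
base 0.11 t20.91 stand [-0.0097  0.1121] z0.1355 F [0.52 0.09 0.25] gap0.0006 g0.0
[(126.0, np.float64(-0.1)), (125.0, np.float64(0.11)), (124.0, np.float64(0.08)), (123.0, np.float64(-0.19)), (122.0, np.float64(-0.01)), (121.0, np.float64(0.72)), (120.0, np.float64(0.95)), (119.0, np.float64(0.06)), (118.0, np.float64(0.17)), (117.0, np.float64(0.54)), (116.0, np.float64(0.39)), (115.0, np.float64(0.37)), (114.0, np.float64(0.39)), (113.0, np.float64(0.41)), (112.0, np.float64(0.11)), (111.5, np.float64(0.73)), (111.0, np.float64(0.95)), (110.5, np.float64(0.65)), (110.0, np.float64(0.85)), (109.5, np.float64(0.29)), (109.0, np.float64(0.63)), (108.5, np.float64(0.28)), (108.0, np.float64(0.94)), (107.5, np.float64(1.02)), (107.0, np.float64(1.07)), (106.5, np.float64(1.45)), (106.0, np.float64(1.06)), (105.5, np.float64(0.84)), (105.0, np.float64(2.15)), (104.5, np.float64(4.63))]
nip 5.43 t31.57 stand [-0.0099  0.112 ] z0.1048 F [-0.58 -0.47  5.43] gap0.0002 g2.6
```

View pics/side4.png

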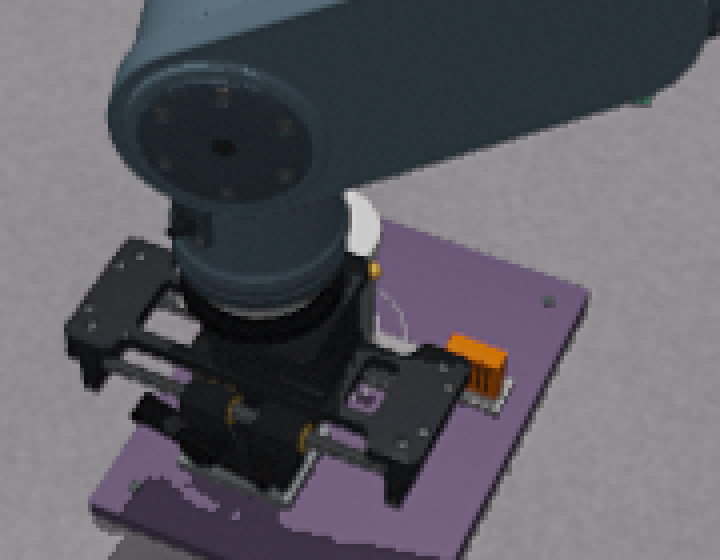

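Knob pressed to a nip of about 5.4 N; the gauge is still in place, its grip visible at (478,365) in the crop. Next I'll regrasp it and draw it out.

Run:
```python
from h import *
r.line_to(W(-.010,.112,.20),feed=.15);jaws.ungrasp()
r.move_ptp(W(-.066,-.03,.20),O);r.line_to(W(-.066,-.03,.10),feed=.2);r.line_to(W(-.066,-.03,.0445),feed=.08);r.pause(.1)
b=st("at grip");jaws.close(40);r.pause(.1);st("closed")
for x in(-.074,-.082,-.088,-.094,-.100,-.112):
    r.line_to(W(x,-.03,.0445),feed=.03);st("draw")
r.line_to(W(-.150,-.03,.0445),feed=.08);st("out")
```

```text
at grip t36.92 stand [-0.0654 -0.0299] z0.0451 F [-0.86  0.24  0.07] gap0.0877 g0.0
closed t38.13 stand [-0.066 -0.03 ] z0.0445 F [ 0.97  1.16 -0.37] gap0.0138 g40.0
draw t38.55 stand [-0.0743 -0.03  ] z0.0445 F [-0.5   0.32  0.03] gap0.0140 g40.0
draw t38.97 stand [-0.0825 -0.03  ] z0.0445 F [-0.64 -0.06  0.99] gap0.0136 g40.0
draw t39.32 stand [-0.0885 -0.03  ] z0.0445 F [-2.12  0.42  1.87] gap0.0135 g40.0
draw t39.67 stand [-0.0944 -0.03  ] z0.0445 F [-2.36  0.49  2.33] gap0.0136 g40.0
draw t40.02 stand [-0.1004 -0.03  ] z0.0445 F [-2.98  0.14  2.09] gap0.0139 g40.0
draw t40.57 stand [-0.1124 -0.03  ] z0.0445 F [-0.72  0.22  0.96] gap0.0137 g40.0
out t41.19 stand [-0.1499 -0.03  ] z0.0446 F [ 0.22 -1.69 -0.96] gap0.0136 g40.0
```

The force samples were taken only at stops, so they don't prove the drag. I'll feed the thin tip back in carefully and sample the force continuously, to check that the head is really down on the blade.

Run:
```python
from h import *
L=[]
def go(x,feed):
    r.line_to(W(x,-.03,.0445),feed=feed);s=status.sense();f=RS.T@s['contact_force'][:2]
    L.append((round(float((RS.T@(s['position'][:2]-S))[0])*1e3,1),round(float(f[0]),1),round(float(s['contact_force'][2]),1)));return f[0]
go(-.112,.08)
x=-.112;top=0
while x<-.084:
    x+=.002
    if go(x,.03)<-9: break
print("in",L);L.clear()
for k in range(6):
    x-=.003; go(x,.04)
print("out",L);st("")
```

```text
in [(-111.7, 1.5, 0.2), (-110.9, -3.5, 4.3), (-108.3, -1.5, 1.7), (-106.0, -0.7, 1.5), (-103.9, -0.8, 1.4), (-101.8, -0.9, 1.4), (-99.8, -0.4, 1.0), (-97.9, -0.1, 1.1), (-95.8, -0.6, 1.3), (-93.8, -0.8, 0.9), (-91.8, -1.0, 0.5), (-89.9, 0.6, 0.6), (-87.8, -0.3, 0.5), (-85.9, -0.4, 0.6), (-83.8, -0.2, 1.4)]
out [(-87.1, 0.2, 0.4), (-90.3, -0.4, 0.8), (-93.4, -1.1, 1.8), (-96.4, -0.6, 2.4), (-99.3, -0.7, 1.9), (-102.3, 0.3, 1.9)]
 t46.82 stand [-0.1023 -0.03  ] z0.0445 F [ 0.26 -0.11  1.94] gap0.0138 g40.0
```

No drag is felt, so I'll measure the knob angle from the white mark, casting its side-view ray onto the wing's plane (stand y = 112).

Run:
```python
from h import *
im=eyes.snapshot("side");cv2.imwrite("pics/side5.png",im[:,:,::-1])
w=eyes.snapshot("wrist");cv2.imwrite("pics/w5.png",w[:,:,::-1])
c=eyes.calibration("side")
for nm in("side0","side5"):
    I=cv2.imread(f"pics/{nm}.png")[210:245,262:300].astype(float)
    g=I.min(2); g[:, :10]*=1
    m=(g>110).astype(np.uint8); n,l,s,ce=cv2.connectedComponentsWithStats(m)
    for i in range(1,n):
        if 3<s[i,4]<60:
            wt=g*(l==i); ys,xs=np.mgrid[:g.shape[0],:g.shape[1]]; uv=(262+(xs*wt).sum()/wt.sum(),210+(ys*wt).sum()/wt.sum())
            o,d=ray(c,uv); n2=np.array([-np.sin(YAW),np.cos(YAW),0]); k=(n2@(np.array([*S,0])+n2*.112-o))/(n2@d); X=o+k*d
            p=RS.T@(X[:2]-S); print(nm,s[i,4],uv,"stand x %.4f z %.4f"%(p[0],X[2]),"ang %.3f"%np.arctan2(.095-X[2]+.0035,.03-p[0]))
a=cv2.imread("pics/side5.png")[150:260,230:330];a=cv2.resize(a,None,fx=4,fy=4,interpolation=0)
b=cv2.imread("pics/side4.png")
z=cv2.imread("pics/side0.png")[150:260,230:330];z=cv2.resize(z,None,fx=4,fy=4,interpolation=0)
cv2.imwrite("pics/c5.png",np.hstack([z,a]))
```

```text
side0 5 (np.float64(262.20307167235495), np.float64(211.17747440273038)) stand x 0.0433 z 0.1511 ang -1.819
side0 5 (np.float64(276.97435897435895), np.float64(217.18910256410257)) stand x 0.0102 z 0.1496 ang -1.201
side0 8 (np.float64(274.98044965786903), np.float64(222.49560117302053)) stand x 0.0159 z 0.1283 ang -1.129
side0 9 (np.float64(297.88252714708784), np.float64(228.4471865745311)) stand x -0.0357 z 0.1380 ang -0.541
side0 23 (np.float64(282.5273806312382), np.float64(231.6611815484219)) stand x -0.0002 z 0.1056 ang -0.232
side0 6 (np.float64(295.66764705882355), np.float64(235.65588235294118)) stand x -0.0302 z 0.1095 ang -0.180
side5 7 (np.float64(262.55531453362255), np.float64(210.99132321041213)) stand x 0.0424 z 0.1522 ang -1.798
side5 8 (np.float64(276.74484052532836), np.float64(217.01969981238273)) stand x 0.0107 z 0.1499 ang -1.211
side5 12 (np.float64(275.20453153704835), np.float64(222.59583588487448)) stand x 0.0154 z 0.1283 ang -1.115
side5 36 (np.float64(296.1514950166113), np.float64(233.95924695459578)) stand x -0.0314 z 0.1162 ang -0.281
side5 26 (np.float64(283.50481489407235), np.float64(235.64177188101863)) stand x -0.0018 z 0.0922 ang 0.194
```

View pics/c5.png

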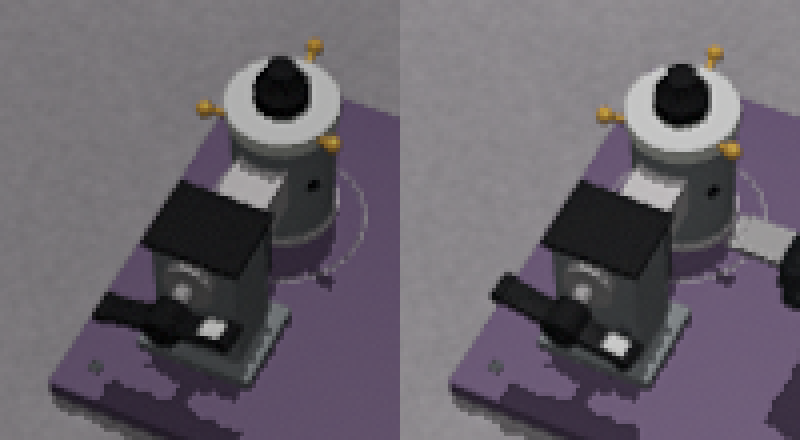

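View pics/w5.png

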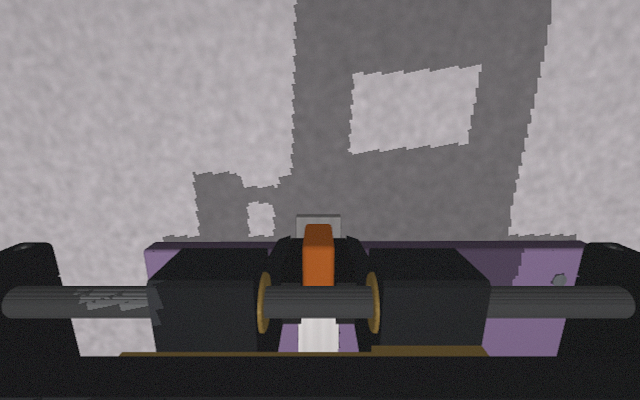

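The mark moved from -0.23 to +0.19 rad, so the gap is now about 6 to 6.7 mm: the head is down on the knob, but the blade is only lightly held. There are 17 s left, too little for another press. I'll put the blade back under the head, raise it lightly against the face (about 3 N, far below the 14 N that would move the head) and draw it so that it drags.

Run:
```python
from h import *
r.line_to(W(-.079,-.03,.0446),feed=.05);r.pause(.05)
z=.0446;L=[]
while z<.0468:
    s=status.sense();f=s['contact_force'][2];L.append((round(z*1e3,2),round(float(f),1)))
    if f<-4: break
    z+=.0002;r.line_to(W(-.079,-.03,z),feed=.02)
print(L);st("up")
for x in(-.084,-.090,-.096,-.102):
    r.line_to(W(x,-.03,z),feed=.03);s=st("drag");print("fx",(RS.T@s['contact_force'][:2])[0].round(2))
r.line_to(W(-.150,-.03,.048),feed=.12);st("out")
```

```text
[(44.6, -1.0), (44.8, -1.4), (45.0, -1.8), (45.2, -1.9), (45.4, -4.4)]
up t48.58 stand [-0.0792 -0.03  ] z0.0452 F [ 0.47 -0.2  -4.44] gap0.0136 g40.0
drag t48.89 stand [-0.0844 -0.03  ] z0.0454 F [-0.31  0.36 -3.04] gap0.0137 g40.0
fx -0.38
drag t49.24 stand [-0.0907 -0.03  ] z0.0453 F [-0.2  -0.14 -2.09] gap0.0136 g40.0
fx -0.17
drag t49.59 stand [-0.0959 -0.0299] z0.0456 F [-0.24 -0.24 -1.09] gap0.0139 g40.0
fx -0.18
drag t49.94 stand [-0.1022 -0.03  ] z0.0454 F [-0.23 -0.62  0.01] gap0.0136 g40.0
fx -0.1
out t50.49 stand [-0.1491 -0.0299] z0.0484 F [-0.54  0.76 -1.39] gap0.0138 g40.0
```

The blade pressed the face with about 2 to 3 N while it was being drawn through the window. Now I'll lay the gauge on the mat.

Run:
```python
from h import *
r.line_to(W(-.150,-.03,.11),feed=.25)
p=[.455,-.266]
r.move_ptp([*p,.09],[np.pi,0,np.pi-.04]);st("over mat")
r.line_to([*p,.033],feed=.12);r.line_to([*p,.0277],feed=.03);r.pause(.1);st("down")
jaws.ungrasp();st("open");r.line_to([*p,.12],feed=.2);r.pause(.15);st("up")
w=eyes.snapshot("wrist");cv2.imwrite("pics/w6.png",w[:,:,::-1]);cv2.imwrite("pics/top6.png",eyes.snapshot("top")[:,:,::-1])
```

```text
over mat t52.20 stand [-0.0113 -0.3458] z0.0893 F [ 0.46  0.5  -0.75] gap0.0139 g40.0
down t53.25 stand [-0.0106 -0.3472] z0.0280 F [ 0.28  0.5  -0.69] gap0.0140 g40.0
open t54.42 stand [-0.0107 -0.347 ] z0.0277 F [0.65 0.1  0.73] gap0.0883 g0.0
up t55.17 stand [-0.0119 -0.3464] z0.1181 F [-0.96 -0.07  0.31] gap0.0881 g0.0
```

View pics/w6.png

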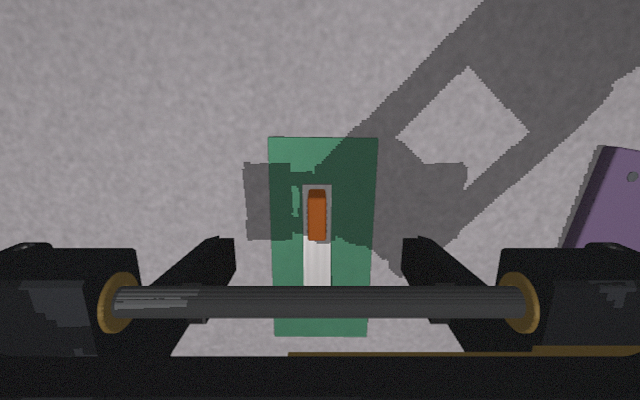

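The gauge lies flat and centred along the mat, grip at (317,214), and the gripper is clear. I'm handing in.

```bash
python3 -c "
from cell import r, eyes, jaws, status
print(r.hand_in())"
```

```text
the job is handed in; nothing more can be done
None
```

Job handed in at about 55 s, verdict not shown: the gauge lies flat on its mat and the gap is about 6 to 6.7 mm (about 5.4 N on the wing), but I felt no clear drag on the first draw, so I re-inserted the blade and drew it again, held up against the head face with 2–3 N (no drag read along the draw).

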